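# Refit the spindle stack of a banding wheel

### The arm

A 7-joint arm with a two-finger parallel gripper is mounted at the origin on a cart in front of the work surface, level with it; the furniture and walls round the work are solid. World frame = base frame: x ahead of the robot, y to its left, z up, the work surface at z = 0. Lengths are in m, angles in degrees, forces in N, time in s.
With the tool pointing down it reaches from about 0.4 to 0.85 m from the base axis. Payload 4.4 kg.
Tool frame: the origin (TCP) lies midway between the tips of the shut fingers; the grasp point (between the pads) lies 19 mm behind it; z points along the fingers, y is the line along which they close (so a half turn about z gives the same grasp; the last joint's range is limited). The gripper opens to 94 mm and grips with 3 to 60 N. Pads are 16 mm wide; open, the fingers measure 119 mm over their backs; the gripper's body (75 mm by 177 mm) begins 78 mm behind the grasp point.
Start: joints at [70.543, 36.005, 2.206, 86.941, -1.547, 57.084, -1.146], TCP at [0.176, -0.626, 0.205] pointing down, gripper open.
Joint ranges: [-175.42, 175.42], [-21.48, 121.26], [-71.46, 75.88], [10.55, 141.38], [-63.04, 243.04], [13.31, 113.54], [-168.57, 168.57]. Speed limits (degrees/s): [147.25, 147.25, 180, 180, 180, 180, 180].

### API

Orientations are given as [roll, pitch, yaw] about the fixed x, y, z axes, in that order (R = Rz(yaw) Ry(pitch) Rx(roll)).
In Python, from station import readout, grab_frame, r, finder gives the robot as it stands.
- The arm moves only by the tool servo_tool, never from a script. Its argument "deltas" is text: rows parted by semicolons, each of 7 numbers parted by spaces: the turn, a rotation vector about the tool's x, y, z in rad, then the shift along the tool's x, y, z in m, then the opening, from -1 (shut) to 1 (fully open). A call has 1 to 12 rows; each row is the pose to reach, as a shift and turn from the pose commanded when the call began, along the tool's axes at that moment; what a row does not reach only later rows make up. A row lasts 1/8 s, in which the tool goes at most 62.5 mm and 10.7 degrees, less where a joint would pass 70% of its speed; a pose out of reach is approached as far as the arm can. A call with a gripper value outside its range is refused whole. The fingers move at their own pace and stop on an object; the grip force is fixed at half the most. Time passes only in rows, so rows that repeat a pose let the fingers close. It gives the time, the measured TCP pose, the force, the opening and the grip force at its end, in the units of the state.
- readout.read_state(): the state, without advancing time (a new reading comes with each control period).
- grab_frame(name): name is "side" or "top"; returns a dict with "image" (420x560x3 uint8, red, green, blue), "fx", "fy", "cx", "cy" (pixels), "k1" (the pictures are not rectified: a ray, as slopes to the right and down, at radius r is drawn at 1 + k1 r^2 times it, then the intrinsics apply), "world_to_cam" (4x4, takes a point from world to camera coordinates). Camera axes: x right, y down, z forward; pixel columns grow to the right and rows downward; lengths in m; the calibration is good to about 2 mm. A picture is of the moment at which its call begins. There is no depth.
- r.close_job(): hands the job in; it is judged then, once.
Trained networks look in a picture, given as the dict that the camera call returned (one of the last four; its "shot" number tells which), for a name from the list of things; names that differ only in an ending like _2 or _b are one class to them, and where a whole thing is asked for, a point or a joint stands for the part that bears it (a point fixed in the world has none). Each returns a list of dicts, best first, with "p" (0 to 1); they miss things now and then, are a little off and sometimes report something else, mostly with a low value. They report only what shows in the picture. A call takes as long as a camera call. They do not tell look-alikes from the thing itself.
- finder.look_for(picture, label): "location" ([x, y, z] in m, in world coordinates, good to about 4 mm: the middle of the surface that is visible of it).
- finder.trace(picture, label): "pixels" (420x560 bool, what is visible of it).
- finder.place_of(picture, label): "location" ([x, y, z] in m, in world coordinates, good to about 4 mm: a listed point, or the origin of a listed thing).
The state is a dict: "time_s": time; "qpos": joint angles; "joint_vel": joint speeds; "joint_torque": joint torques, N m; "position": TCP position; "ee_rot": TCP orientation; "contact_force": force on the tool from outside, world axes, zero at the start; "wrist_torque": the same for the moment, N m; "finger_gap": finger opening in m; "gripper_force": force on a finger pad.
Only numpy, scipy, OpenCV 4.12 (cv2) and the standard library are available. Lean on these libraries where they do the work, as an engineer would, in place of code of your own. Each camera call takes 0.05 s, during which the arm holds its last target. There are 200 camera calls.

### The job

Refit the spindle of the banding-wheel foot: thread the plain spacer sleeve onto the upright spindle first, then the flat washer, then the flanged bushing with its flange at the bottom. Each must slide fully home, flat on what is below it, before the next one follows. Leave the tape roll, the small pot and the wooden rib where they are, and let go of everything at the end.

Things in the scene. Friction and masses are not known exactly. Their poses are not given: they have to be found in the camera images.
- spindle_seat (a point): Centre of the seat of the banding-wheel foot, on the spindle's axis, 16 mm above the bench; z up. The foot is a dark steel disc, 110 mm in diameter, 9 mm high, fixed to the bench, with a raised round seat of 48 mm diameter, top 16 mm above the bench. The upright steel spindle is 20 mm in diameter and ends 66 mm above the seat (82 mm above the bench).
- spindle_tip (a point): Centre of the top end of the same spindle, 66 mm above the seat; z up. The top 10 mm taper from 20 to 12 mm diameter, which leads a ring in.
- spacer_mid (a point): Centre (half-way up, on the axis) of the spacer: a plain brass tube standing on end, outside diameter 50 mm, height 36 mm, bore 25 mm, about 0.25 kg. z along its bore, up. Home, its centre is 18 mm above the seat and the spindle stands 48 mm above its centre: grip it in its upper half, or let it slide the last bit, so that the spindle does not meet the gripper's body.
- washer_mid (a point): Centre of the washer: a flat brass ring lying on the bench, outside diameter 62 mm, thickness 12 mm, bore 25 mm, about 0.15 kg. z along its bore, up. Home on the spacer, its centre is 42 mm above the seat.
- bushing_mid (a point): Centre (half-way up, on the axis) of the flanged bushing: brass, 36 mm high, bore 25 mm; the lower 8 mm are a flange of 64 mm diameter, above it a neck of 44 mm diameter and 28 mm height to grip. About 0.22 kg. Starts flange down; z up, from flange to neck. Home on the washer, its centre is 66 mm above the seat and its top 18 mm above the spindle's end.
- spacer: The spacer itself; origin at the centre of its underside (18 mm below spacer_mid).
- washer: The washer itself; origin at the centre of its underside (6 mm below washer_mid).
- bushing: The flanged bushing itself; origin at the centre of its underside (18 mm below bushing_mid).
- tape: Bystander: beige roll of masking tape lying flat, 69 mm in diameter, 18 mm high, with a hole. Not part of the stack. Origin at the centre of its underside.
- blue_pot: Bystander: small blue round pot, 63 mm in diameter, 47 mm high. Origin at the centre of its underside.
- rib: Bystander: flat wooden rib, 52 x 91 x 9 mm. Origin at the centre of its underside.
Not all that is in view belongs to the job. What is shaped like the spacer but black, orange or purple is not meant.

How it is judged:
By the outcome, as a careful person would: the job done as asked, in the order asked, and still so for the second after the job is handed in, with the robot touching nothing.
It also fails if it takes over 69 s, if anything falls off the work surface, if the arm or the gripper's body presses on something with over 40 N, if the wrist force passes 120 N, or if a joint passes its speed limit or range.

## Working session

There is one attempt and no reset: what is moved stays moved. The work goes in short steps, Python scripts to look and compute and a tool call to move; the robot and the scene stay as the last step left them, time stands still between calls to the robot, and variables do not carry over. Pictures are saved under pics/ and viewed, at most 10 in all, crops included, and the job is handed in when it is done.

Besides the shell and the picture viewer there is one more tool, called after ">>>" as name(argument=value, ...) on one line, values as JSON. servo_tool: Moves the arm, as the interface text tells. Its arguments: {"type":"object","properties":{"deltas":{"type":"string"}},"required":["deltas"]}

```bash
mkdir -p pics; ls; python3 - <<'E'
from station import readout, grab_frame, r, finder
import cv2,numpy as np
s=readout.read_state();print({k:np.round(v,3).tolist() for k,v in s.items()})
for n in("top","side"):
    f=grab_frame(n);cv2.imwrite(f"pics/{n}0.png",f["image"][:,:,::-1])
    print(n,f["fx"],f["cx"],f["cy"],f["k1"],np.round(f["world_to_cam"],3).tolist())
    for l in("spindle_seat","spindle_tip","spacer_mid","washer_mid","bushing_mid","tape","blue_pot","rib"):
        print(l,[(np.round(d["location"],4).tolist(),round(d["p"],2)) for d in finder.place_of(f,l)[:4]])
E
```

```text
pics
{'time_s': 0.0, 'qpos': [70.542, 36.058, 2.202, 86.993, -1.545, 57.081, -1.149], 'joint_vel': [0.042, 0.027, -0.081, 0.032, -0.05, -0.08, -0.051], 'joint_torque': [-0.0, -54.972, 1.143, -18.663, -0.052, 0.024, 0.0], 'position': [0.176, -0.625, 0.205], 'ee_rot': [-179.898, 0.002, 15.687], 'contact_force': [-0.412, 0.064, -0.22], 'wrist_torque': [0.023, -0.022, -0.012], 'gripper_force': 0.0, 'finger_gap': 0.094}
top 525.4636577240877 283.32292179979703 211.16749034977275 -0.03864829913827217 [[-0.008, -1.0, 0.01, 0.021], [-0.989, 0.006, -0.15, 0.53], [0.15, -0.011, -0.989, 1.215], [0.0, 0.0, 0.0, 1.0]]
spindle_seat [([0.5571, -0.0869, 0.0149], 0.91)]
spindle_tip [([0.56, -0.0832, 0.0818], 0.79)]
spacer_mid [([0.4338, 0.2597, 0.0213], 0.82), ([0.4825, 0.357, 0.0182], 0.79), ([0.5269, 0.2196, 0.0178], 0.75), ([0.568, 0.3585, 0.0141], 0.53)]
washer_mid [([0.6435, 0.1717, 0.0066], 0.75)]
bushing_mid [([0.4981, -0.274, 0.0182], 0.93)]
tape [([0.3804, 0.1061, -0.0001], 0.79), ([0.4314, 0.257, -0.0019], 0.31)]
blue_pot [([0.6676, -0.0048, -0.0015], 0.91)]
rib [([0.3684, -0.1141, -0.0004], 0.9)]
side 418.6589931473574 275.54747907801436 211.4591616045041 -0.10858322408169858 [[-0.865, -0.501, 0.01, 0.46], [-0.29, 0.484, -0.826, 0.196], [0.409, -0.718, -0.564, 0.766], [0.0, 0.0, 0.0, 1.0]]
spindle_seat [([0.5582, -0.082, 0.0149], 0.81)]
spindle_tip [([0.67, -0.0095, -0.0001], 0.66), ([0.5612, -0.0807, 0.0135], 0.45), ([0.4294, 0.2596, 0.016], 0.39)]
spacer_mid [([0.4764, 0.3572, 0.0196], 0.78), ([0.5335, 0.2202, 0.0205], 0.73), ([0.4298, 0.2608, 0.0164], 0.57)]
washer_mid [([0.6472, 0.1743, 0.0065], 0.9)]
bushing_mid [([0.4987, -0.2696, 0.0189], 0.89)]
tape [([0.3797, 0.1097, -0.001], 0.77)]
blue_pot [([0.6703, -0.0121, -0.0017], 0.74), ([0.645, 0.1765, 0.0043], 0.65)]
rib [([0.4318, 0.2627, 0.0011], 0.71), ([0.3662, -0.1136, 0.0027], 0.57)]
```

View pics/top0.png

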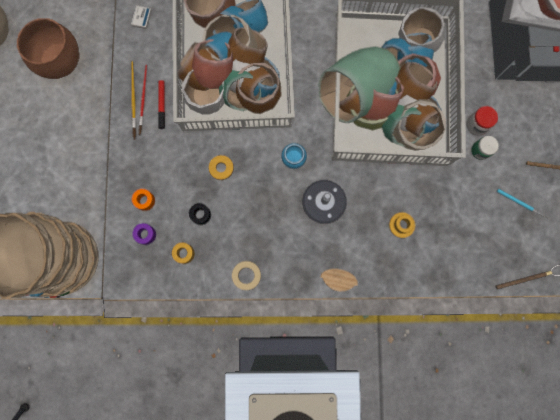

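View pics/side0.png

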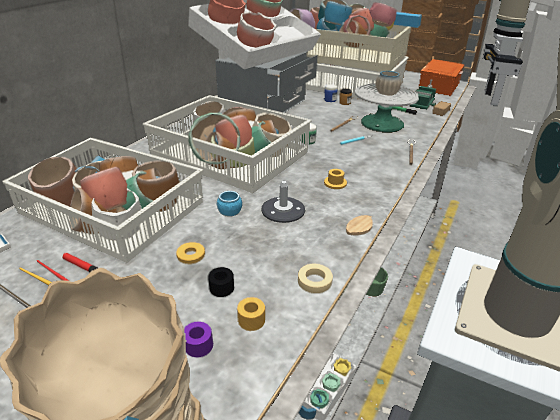

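The top view shows the brass spacer at (182,253), the washer at (221,167), the bushing at (402,225) and the foot at (325,201). The black, orange and purple rings are decoys. I'll refine the positions by silhouette matching.

```bash
cat > h.py <<'E'
import cv2,numpy as np
from scipy.optimize import least_squares
from station import readout, grab_frame, r, finder
def proj(f,P):
    P=np.atleast_2d(P);W=f["world_to_cam"];c=P@W[:3,:3].T+W[:3,3]
    s=c[:,:2]/c[:,2:];s=s*(1+f["k1"]*(s**2).sum(1,keepdims=True))
    return s*[f["fx"],f["fy"]]+[f["cx"],f["cy"]]
def cyl(f,x,y,z0,z1,R):
    t=np.linspace(0,2*np.pi,60);c=np.c_[x+R*np.cos(t),y+R*np.sin(t)]
    return proj(f,np.r_[np.c_[c,0*t+z0],np.c_[c,0*t+z1]])
def cen(f,xy,parts):
    m=np.zeros((1680,2240),np.uint8)
    for z0,z1,R in parts:
        h=cv2.convexHull((cyl(f,*xy,z0,z1,R)*4+1.5).astype(np.float32)).round().astype(np.int32)
        cv2.fillPoly(m,[h],255)
    M=cv2.moments(m,True);return np.array([M["m10"]/M["m00"]/4-.375,M["m01"]/M["m00"]/4-.375]),M["m00"]/16
def blob(f,xy,parts,kind):
    hsv=cv2.cvtColor(f["image"],cv2.COLOR_RGB2HSV)
    m=cv2.inRange(hsv,(12,130,60),(30,255,255)) if kind=="brass" else cv2.inRange(hsv,(0,0,0),(179,110,85))
    p=np.concatenate([cyl(f,*xy,*q) for q in parts]);a=p.min(0).astype(int)-10;b=p.max(0).astype(int)+11
    k=np.zeros_like(m);k[a[1]:b[1],a[0]:b[0]]=m[a[1]:b[1],a[0]:b[0]]
    c=max(cv2.findContours(k,0,2)[0],key=cv2.contourArea)
    if kind!="brass":c=cv2.convexHull(c)
    k[:]=0;cv2.drawContours(k,[c],-1,255,-1);M=cv2.moments(k,True)
    return np.array([M["m10"],M["m01"]])/M["m00"],M["m00"]
def locate(fs,xy,parts,kind="brass"):
    out=[]
    for f in fs:
        c,a=blob(f,xy,parts,kind);s=least_squares(lambda v:cen(f,v,parts)[0]-c,xy,diff_step=.01)
        out.append((np.round(s.x,4).tolist(),round(a),round(cen(f,s.x,parts)[1])))
    return out
OBJ=dict(spacer=[(0,.036,.025)],washer=[(0,.012,.031)],bushing=[(0,.008,.032),(0,.036,.022)])
E
python3 - <<'E'
from h import *
fs=[grab_frame("top"),grab_frame("side")]
for n,xy in dict(spacer=(.432,.26),washer=(.645,.173),bushing=(.498,-.272)).items(): print(n,locate(fs,xy,OBJ[n]))
print("foot",locate(fs,(.558,-.083),[(0,.009,.055)],"dark"))
E
```

```text
spacer [([0.4342, 0.2598], 356, 410), ([0.4311, 0.2605], 760, 857)]
washer [([0.647, 0.1721], 458, 518), ([0.6445, 0.1729], 472, 546)]
bushing [([0.5002, -0.2736], 500, 556), ([0.4971, -0.2713], 337, 384)]
foot [([0.5591, -0.0824], 1575, 1584), ([0.5551, -0.0763], 850, 1001)]
```

>>> servo_tool(deltas="0 0 -0.15 0.04 -0.03 0 1;0 0 -0.3 0.09 -0.06 0 1;0 0 -0.45 0.14 -0.09 0 1;0 0 -0.6 0.19 -0.125 0 1;0 0 -0.75 0.24 -0.16 0 1;0 0 -0.9 0.29 -0.19 0 1;0 0 -1.05 0.34 -0.225 0 1;0 0 -1.2 0.38 -0.25 0 1;0 0 -1.297 0.413 -0.273 0 1;0 0 -1.297 0.413 -0.273 0 1")

```text
time_s: 2.25
position: [0.502, -0.2477, 0.2057]
ee_rot: [179.9, -0.1, 90.4]
contact_force: [0.1, -0.1, 0.2]
finger_gap: 0.094
gripper_force: 0.0
```

>>> servo_tool(deltas="0 0 0.007 0.05 -0.007 0 1;0 0 0.007 0.1 -0.014 0 1;0 0 0.007 0.16 -0.022 0 1;0 0 0.007 0.22 -0.03 0 1;0 0 0.007 0.28 -0.039 0 1;0 0 0.007 0.34 -0.047 0 1;0 0 0.007 0.4 -0.055 0.02 1;0 0 0.007 0.45 -0.062 0.05 1;0 0 0.007 0.485 -0.07 0.08 1;0 0 0.007 0.504 -0.073 0.1 1;0 0 0.007 0.504 -0.073 0.1 1;0 0 0.007 0.504 -0.073 0.1 1")

```text
time_s: 3.75
position: [0.4275, 0.251, 0.106]
ee_rot: [180.0, 0.1, 89.5]
contact_force: [-0.0, 0.8, -0.6]
finger_gap: 0.094
gripper_force: 0.0
```

>>> servo_tool(deltas="0 0 0 0.005 0.003 0.01 1;0 0 -0.004 0.009 0.0055 0.035 1;0 0 -0.004 0.009 0.0055 0.06 1;0 0 -0.004 0.009 0.0055 0.08 1;0 0 -0.004 0.009 0.0055 0.092 1;0 0 -0.004 0.009 0.0055 0.097 1;0 0 -0.004 0.009 0.0055 0.097 1;0 0 -0.004 0.009 0.0055 0.097 -1;0 0 -0.004 0.009 0.0055 0.097 -1;0 0 -0.004 0.009 0.0055 0.097 -1;0 0 -0.004 0.009 0.0055 0.097 -1;0 0 -0.004 0.009 0.0055 0.097 -1")

```text
time_s: 5.25
position: [0.4323, 0.2617, 0.0086]
ee_rot: [180.0, -0.0, 89.8]
contact_force: [0.6, 0.1, 0.0]
finger_gap: 0.049
gripper_force: 30.0
```

>>> servo_tool(deltas="0 0 0 0 0 -0.02 -1;0 0 0 0 0 -0.06 -1;0 0 0 0 0 -0.1 -1;0 0 0 -0.03 0.01 -0.125 -1;0 0 0 -0.075 0.027 -0.125 -1;0 0 0 -0.125 0.045 -0.125 -1;0 0 0 -0.18 0.065 -0.125 -1;0 0 0 -0.23 0.083 -0.125 -1;0 0 0 -0.28 0.1 -0.125 -1;0 0 0 -0.32 0.115 -0.125 -1;0 0 0 -0.342 0.125 -0.125 -1;0 0 0 -0.342 0.125 -0.125 -1")

```text
time_s: 6.75
position: [0.5559, -0.0831, 0.1328]
ee_rot: [-179.9, 0.0, 89.6]
contact_force: [-0.3, 1.1, -2.6]
finger_gap: 0.0496
gripper_force: 30.0
```

```bash
python3 - <<'E'
from h import *
s=readout.read_state();print(np.round(s["position"],4),s["finger_gap"],np.round(s["contact_force"],1))
P=s["position"];zb=P[2]-.0086
for n in("top","side"):
    f=grab_frame(n);im=f["image"][:,:,::-1].copy()
    for q,c in(((zb,zb+.036,.025),(0,0,255)),((0,.009,.055),(255,0,0)),((.016,.072,.01),(0,255,0))):
        xy=(P[0],P[1]-.0015) if q[0]==zb else (.5575,-.0825)
        h=cv2.convexHull(cyl(f,*xy,*q).astype(np.float32))
        x0,y0=proj(f,[.5575,-.0825,.06])[0].astype(int);sc=6
        if c==(0,0,255): base=cv2.resize(im[y0-45:y0+45,x0-55:x0+55],None,fx=sc,fy=sc,interpolation=2)
        cv2.polylines(base,[((h-[x0-55,y0-45]+.5)*sc).round().astype(np.int32)],True,c,1)
    cv2.imwrite(f"pics/{n}1.png",base)
E
```

```text
[ 0.5559 -0.0831  0.1328] 0.04958353524907459 [-0.3  1.1 -2.6]
```

View pics/side1.png

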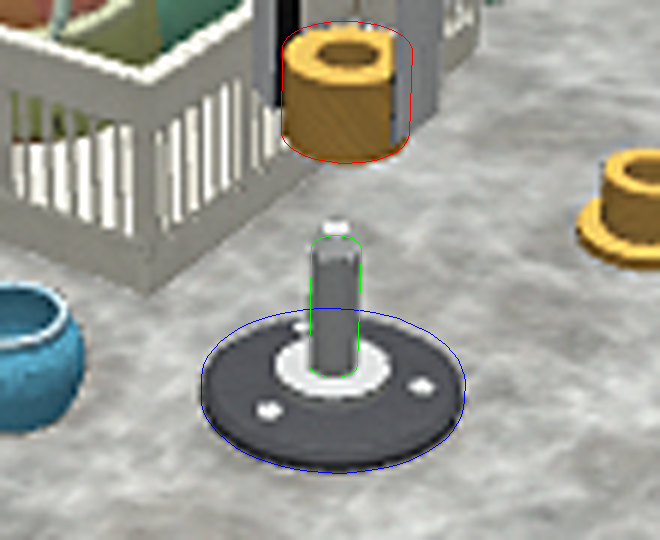

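View pics/top1.png

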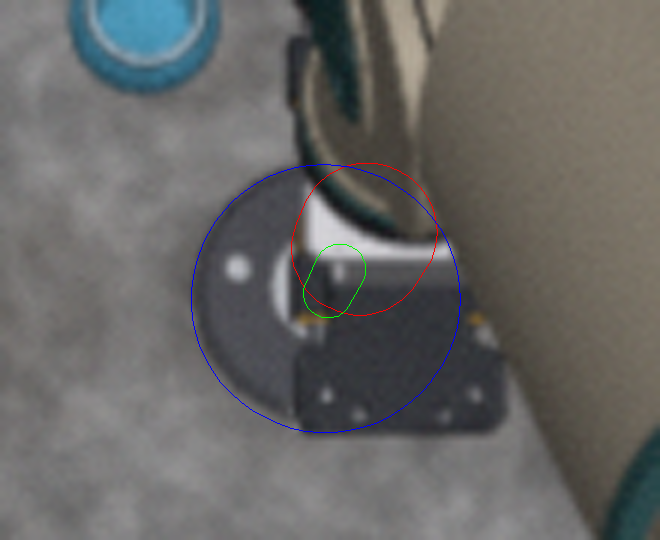

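>>> servo_tool(deltas="0 0 -0.003 0.002 0.002 0 -1;0 0 -0.003 0.002 0.002 0 -1;0 0 -0.003 0.002 0.002 0.015 -1;0 0 -0.003 0.002 0.002 0.03 -1;0 0 -0.003 0.002 0.002 0.04 -1;0 0 -0.003 0.002 0.002 0.045 -1;0 0 -0.003 0.002 0.002 0.05 -1;0 0 -0.003 0.002 0.002 0.055 -1;0 0 -0.003 0.002 0.002 0.06 -1;0 0 -0.003 0.002 0.002 0.064 -1;0 0 -0.003 0.002 0.002 0.064 -1")

```text
time_s: 8.22
position: [0.558, -0.0788, 0.0692]
ee_rot: [-180.0, 0.0, 90.0]
contact_force: [-0.3, -0.7, -1.7]
finger_gap: 0.0494
gripper_force: 30.0
```

>>> servo_tool(deltas="0 0 0 0 0 0.01 -1;0 0 0 0 0 0.02 -1;0 0 0 0 0 0.03 -1;0 0 0 0 0 0.037 -1;0 0 0 0 0 0.041 -1;0 0 0 0 0 0.0425 -1;0 0 0 0 0 0.0425 -1")

```text
time_s: 9.1
position: [0.5582, -0.0788, 0.027]
ee_rot: [180.0, 0.0, 90.0]
contact_force: [-0.2, -0.1, -3.1]
finger_gap: 0.0491
gripper_force: 30.0
```

>>> servo_tool(deltas="0 0 0 0 0 0.001 -1;0 0 0 0 0 0.001 1;0 0 0 0 0 0.001 1;0 0 0 0 0 0.001 1;0 0 0 0 0 0 1;0 0 0 0 0 -0.02 1;0 0 0 0 0 -0.06 1;0 0 0 0 0 -0.1 1;0 0 0 0 0 -0.13 1;0 0 0 0 0 -0.13 1")

```text
time_s: 10.35
position: [0.5599, -0.0788, 0.1593]
ee_rot: [179.7, 0.0, 90.0]
contact_force: [-0.4, -0.9, -0.9]
finger_gap: 0.094
gripper_force: 0.0
```

>>> servo_tool(deltas="0 0 0.16 0.02 0.008 0 1;0 0 0.32 0.05 0.018 0 1;0 0 0.48 0.085 0.03 0 1;0 0 0.64 0.12 0.042 0 1;0 0 0.8 0.155 0.054 0 1;0 0 0.96 0.185 0.064 0 1;0 0 1.12 0.21 0.073 0.01 1;0 0 1.28 0.23 0.08 0.02 1;0 0 1.44 0.243 0.085 0.03 1;0 0 1.571 0.251 0.087 0.04 1;0 0 1.571 0.251 0.087 0.04 1;0 0 1.571 0.251 0.087 0.04 1")

```text
time_s: 11.85
position: [0.6448, 0.1715, 0.1165]
ee_rot: [179.9, 0.0, 0.1]
contact_force: [-0.1, 0.4, 0.2]
finger_gap: 0.0939
gripper_force: 0.0
```

```bash
python3 - <<'E'
from h import *
s=readout.read_state();print(np.round(s["position"],4),np.round(s["ee_rot"],1))
fs=[grab_frame("side")]
print("spacer",locate(fs,(.5575,-.0825),[(.016,.052,.025)]))
im=fs[0]["image"][:,:,::-1];cv2.imwrite("pics/side2.png",cv2.resize(im[120:300,130:400],None,fx=2.5,fy=2.5,interpolation=2))
E
```

```text
[0.6448 0.1715 0.1165] [1.799e+02 0.000e+00 1.000e-01]
spacer [([0.5539, -0.0735], 330, 440)]
```

View pics/side2.png

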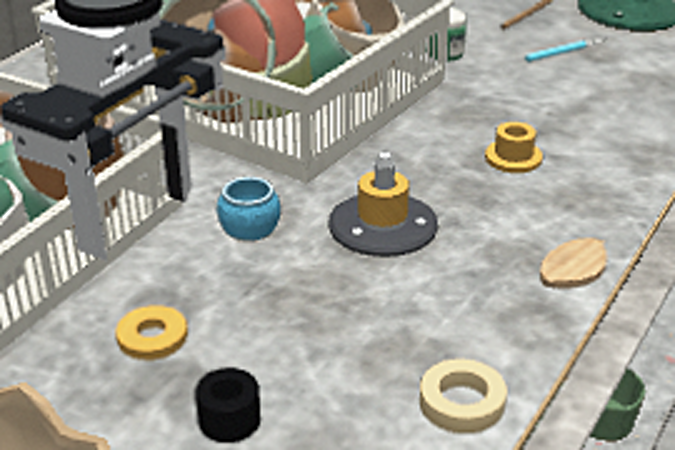

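The spacer stands on the spindle, at about (383,200) in the crop. I'll grasp the washer next.

>>> servo_tool(deltas="0 0 0 0.001 -0.001 0.03 1;0 0 0 0.001 -0.001 0.06 1;0 0 0 0.001 -0.001 0.085 1;0 0 0 0.001 -0.001 0.1 1;0 0 0 0.001 -0.001 0.108 1;0 0 0 0.001 -0.001 0.1125 1;0 0 0 0.001 -0.001 0.1125 1;0 0 0 0.001 -0.001 0.1125 -1;0 0 0 0.001 -0.001 0.1125 -1;0 0 0 0.001 -0.001 0.1125 -1;0 0 0 0.001 -0.001 0.1125 -1;0 0 0 0.001 -0.001 0.1125 -1")

```text
time_s: 13.4
position: [0.6463, 0.1732, 0.0047]
ee_rot: [180.0, -0.0, -0.0]
contact_force: [0.3, -0.8, 1.5]
finger_gap: 0.0601
gripper_force: 30.0
```

>>> servo_tool(deltas="0 0 0 0 0 -0.02 -1;0 0 0 0 0 -0.06 -1;0 0 0 0 0 -0.1 -1;0 0 0 -0.008 0.02 -0.135 -1;0 0 0 -0.02 0.055 -0.14 -1;0 0 0 -0.033 0.095 -0.14 -1;0 0 0 -0.047 0.135 -0.14 -1;0 0 0 -0.06 0.175 -0.14 -1;0 0 0 -0.072 0.21 -0.14 -1;0 0 0 -0.082 0.238 -0.14 -1;0 0 0 -0.088 0.254 -0.14 -1;0 0 0 -0.088 0.254 -0.14 -1")

```text
time_s: 14.9
position: [0.5581, -0.0816, 0.1452]
ee_rot: [180.0, -0.0, -0.1]
contact_force: [0.9, 0.6, -0.8]
finger_gap: 0.0599
gripper_force: 30.0
```

```bash
python3 - <<'E'
from h import *
s=readout.read_state();P=s["position"];print(np.round(P,4),np.round(s["ee_rot"],1),s["finger_gap"])
f=grab_frame("side");zb=P[2]-.0042;im=f["image"][:,:,::-1]
x0,y0=proj(f,[.5575,-.0825,.07])[0].astype(int);sc=6
b=cv2.resize(im[y0-45:y0+45,x0-55:x0+55],None,fx=sc,fy=sc,interpolation=2)
for xy,q in((P[:2],(zb,zb+.012,.031)),(P[:2],(zb+.0119,zb+.012,.0125)),((.5575,-.0825),(.052,.072,.01)),((.5575,-.0825),(.016,.052,.025))):
    h=cv2.convexHull(cyl(f,*xy,*q).astype(np.float32));cv2.polylines(b,[((h-[x0-55,y0-45]+.5)*sc).round().astype(np.int32)],True,(0,0,255),1)
cv2.imwrite("pics/side3.png",b)
E
```

```text
[ 0.5581 -0.0816  0.1452] [ 1.8e+02 -0.0e+00 -1.0e-01] 0.05985173760930517
```

View pics/side3.png

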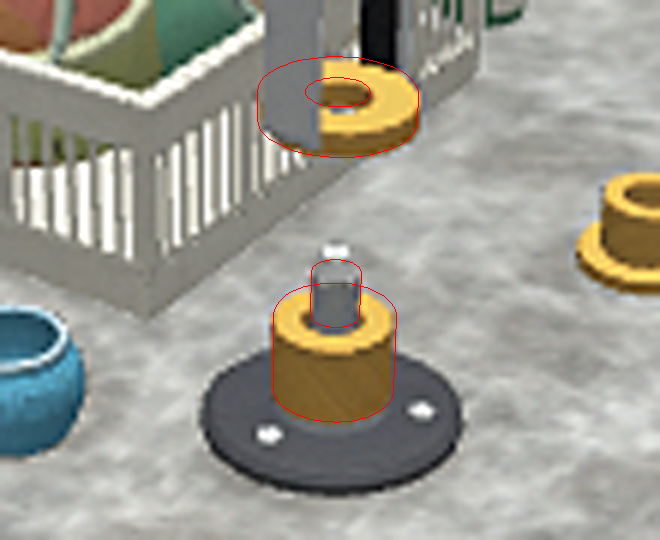

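The washer outline matches the image: the ring is at about (340,105) and the spindle tip at (336,250). I'll lower it.

>>> servo_tool(deltas="0 0 0 0 0 0.02 -1;0 0 0 0 0 0.04 -1;0 0 0 0 0 0.053 -1;0 0 0 0 0 0.058 -1;0 0 0 0 0 0.063 -1;0 0 0 0 0 0.068 -1;0 0 0 0 0 0.074 -1;0 0 0 0 0 0.08 -1;0 0 0 0 0 0.085 -1;0 0 0 0 0 0.087 -1;0 0 0 0 0 0.087 -1")

```text
time_s: 16.32
position: [0.5583, -0.081, 0.0573]
ee_rot: [180.0, -0.0, -0.0]
contact_force: [0.6, -1.0, -2.5]
finger_gap: 0.0598
gripper_force: 30.0
```

Threaded with no side force. I'll release and retreat, and turn back towards yaw 90.

>>> servo_tool(deltas="0 0 0 0 0 0.001 -1;0 0 0 0 0 0.001 1;0 0 0 0 0 0.001 1;0 0 0 0 0 0.001 1;0 0 0 0 0 0 1;0 0 0 0 0 -0.02 1;0 0 0 0 0 -0.06 1;0 0 0 0 0 -0.1 1;0 0 -0.15 0 0.01 -0.11 1;0 0 -0.3 -0.005 0.03 -0.11 1;0 0 -0.45 -0.01 0.06 -0.11 1;0 0 -0.6 -0.02 0.09 -0.11 1")

```text
time_s: 17.82
position: [0.5381, -0.1714, 0.1677]
ee_rot: [180.0, -0.0, 34.7]
contact_force: [0.1, 0.1, -0.5]
finger_gap: 0.0941
gripper_force: 0.0
```

>>> servo_tool(deltas="0 0 -0.16 -0.02 0.014 0 1;0 0 -0.32 -0.05 0.034 0.01 1;0 0 -0.48 -0.075 0.051 0.03 1;0 0 -0.64 -0.09 0.061 0.05 1;0 0 -0.8 -0.09 0.061 0.07 1;0 0 -0.96 -0.09 0.061 0.085 1;0 0 -0.97 -0.09 0.061 0.088 1;0 0 -0.97 -0.09 0.061 0.088 1")

```text
time_s: 18.82
position: [0.4983, -0.2719, 0.0797]
ee_rot: [180.0, 0.0, 89.8]
contact_force: [1.6, 0.2, 0.2]
finger_gap: 0.0945
gripper_force: 0.0
```

```bash
python3 - <<'E'
from h import *
s=readout.read_state();P=s["position"];print(np.round(P,4),np.round(s["ee_rot"],2))
f=grab_frame("side");im=f["image"][:,:,::-1]
x0,y0=proj(f,[.5575,-.0825,.05])[0].astype(int);sc=5
b=cv2.resize(im[y0-50:y0+50,x0-55:x0+95],None,fx=sc,fy=sc,interpolation=2)
for xy,q in(((.558,-.081),(.052,.064,.031)),((.558,-.081),(.064,.072,.01)),((.558,-.081),(.016,.052,.025)),((.4985,-.2725),(0,.036,.022)),((.4985,-.2725),(0,.008,.032))):
    h=cv2.convexHull(cyl(f,*xy,*q).astype(np.float32));cv2.polylines(b,[((h-[x0-55,y0-50]+.5)*sc).round().astype(np.int32)],True,(0,0,255),1)
cv2.imwrite("pics/side4.png",b)
E
```

```text
[ 0.4983 -0.2719  0.0797] [179.99   0.    89.8 ]
```

View pics/side4.png

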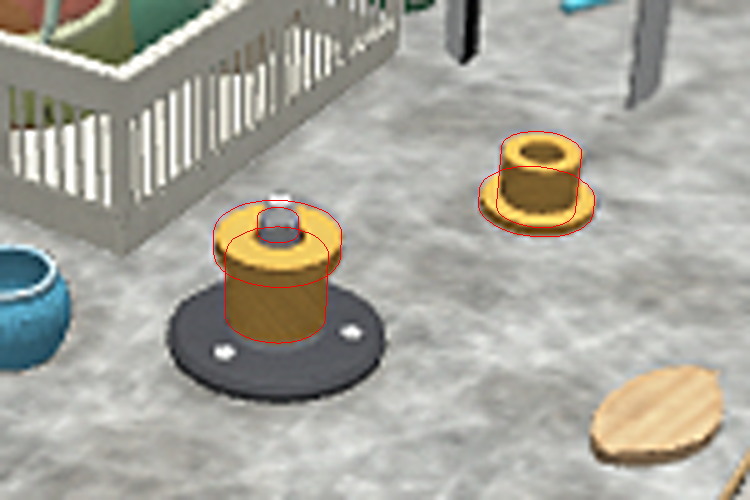

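Washer is home at (278,240) and the fingers straddle the bushing at (542,180). Now I'll grasp the bushing's neck.

>>> servo_tool(deltas="0 0 0 -0.0005 0 0.02 1;0 0 0 -0.0005 0 0.04 1;0 0 0 -0.0005 0 0.055 1;0 0 0 -0.0005 0 0.063 1;0 0 0 -0.0005 0 0.066 1;0 0 0 -0.0005 0 0.066 1;0 0 0 -0.0005 0 0.066 -1;0 0 0 -0.0005 0 0.066 -1;0 0 0 -0.0005 0 0.066 -1;0 0 0 -0.0005 0 0.066 -1;0 0 0 -0.0005 0 0.066 -1;0 0 0 -0.0005 0 0.066 -1")

```text
time_s: 20.38
position: [0.4984, -0.2724, 0.0135]
ee_rot: [180.0, 0.0, 89.9]
contact_force: [0.2, -0.3, -0.2]
finger_gap: 0.0435
gripper_force: 30.0
```

>>> servo_tool(deltas="0 0 0 0 0 -0.02 -1;0 0 0 0 0 -0.06 -1;0 0 0 0 0 -0.1 -1;0 0 0 0 0 -0.13 -1;0 0 0 0.02 0.006 -0.14 -1;0 0 0 0.055 0.017 -0.14 -1;0 0 0 0.095 0.03 -0.14 -1;0 0 0 0.135 0.042 -0.14 -1;0 0 0 0.168 0.053 -0.14 -1;0 0 0 0.186 0.058 -0.14 -1;0 0 0 0.191 0.0595 -0.14 -1;0 0 0 0.191 0.0595 -0.14 -1")

```text
time_s: 21.88
position: [0.5573, -0.0823, 0.153]
ee_rot: [-179.9, 0.0, 89.9]
contact_force: [-0.1, -0.6, -2.9]
finger_gap: 0.0437
gripper_force: 30.0
```

```bash
python3 - <<'E'
from h import *
s=readout.read_state();P=s["position"];print(np.round(P,4),np.round(s["ee_rot"],2))
f=grab_frame("side");im=f["image"][:,:,::-1];zb=P[2]-.0135
x0,y0=proj(f,[.5575,-.0825,.09])[0].astype(int);sc=6
b=cv2.resize(im[y0-45:y0+45,x0-55:x0+55],None,fx=sc,fy=sc,interpolation=2)
for xy,q in((P[:2],(zb,zb+.008,.032)),(P[:2],(zb+.0359,zb+.036,.0125)),((.558,-.081),(.064,.072,.01)),((.558,-.081),(.052,.064,.031))):
    h=cv2.convexHull(cyl(f,*xy,*q).astype(np.float32));cv2.polylines(b,[((h-[x0-55,y0-45]+.5)*sc).round().astype(np.int32)],True,(0,0,255),1)
cv2.imwrite("pics/side5.png",b)
E
```

```text
[ 0.5573 -0.0823  0.153 ] [-1.7993e+02  4.0000e-02  8.9900e+01]
```

View pics/side5.png

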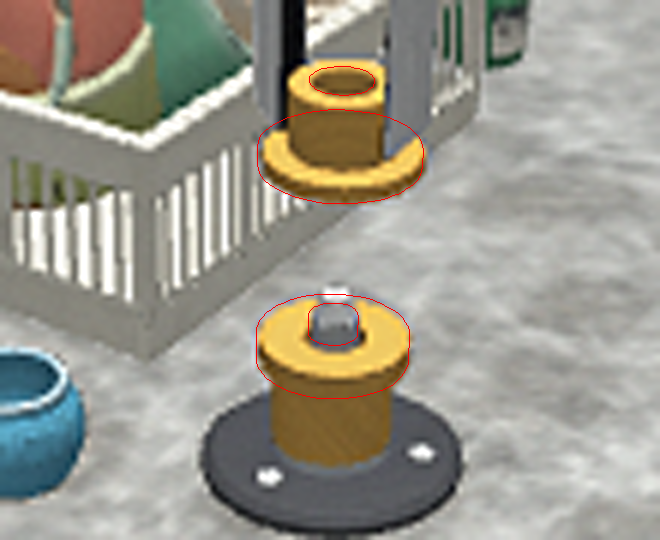

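The flange ring is at (340,160) and the spindle tip at (335,295); both are aligned, so I'll lower it.

>>> servo_tool(deltas="0 0 0 -0.0005 0 0.02 -1;0 0 0 -0.0005 0 0.04 -1;0 0 0 -0.0005 0 0.05 -1;0 0 0 -0.0005 0 0.055 -1;0 0 0 -0.0005 0 0.06 -1;0 0 0 -0.0005 0 0.065 -1;0 0 0 -0.0005 0 0.069 -1;0 0 0 -0.0005 0 0.072 -1;0 0 0 -0.0005 0 0.0735 -1;0 0 0 -0.0005 0 0.0735 -1")

```text
time_s: 23.18
position: [0.5579, -0.0819, 0.0799]
ee_rot: [180.0, -0.0, 89.9]
contact_force: [0.6, 1.2, -2.2]
finger_gap: 0.0434
gripper_force: 30.0
```

>>> servo_tool(deltas="0 0 0 0 0 0.001 -1;0 0 0 0 0 0.0015 -1;0 0 0 0 0 0.0015 1;0 0 0 0 0 0.0015 1;0 0 0 0 0 0.0015 1;0 0 0 0 0 0 1;0 0 0 0 0 -0.02 1;0 0 0 0 0 -0.06 1;0 0 0 0 0 -0.1 1;0 0 0 0 0 -0.13 1;0 0 0 0 0 -0.13 1;0 0 0 0 0 -0.13 1")

```text
time_s: 24.68
position: [0.5572, -0.0821, 0.2092]
ee_rot: [-179.9, 0.0, 89.9]
contact_force: [-0.3, 0.3, -0.2]
finger_gap: 0.0937
gripper_force: 0.0
```

```bash
python3 - <<'E'
from h import *
f=grab_frame("side");im=f["image"][:,:,::-1]
x0,y0=proj(f,[.5575,-.0825,.06])[0].astype(int);sc=6
b=cv2.resize(im[y0-45:y0+45,x0-55:x0+55],None,fx=sc,fy=sc,interpolation=2)
for q in((.064,.072,.032),(.0999,.1,.022),(.0999,.1,.0125)):
    h=cv2.convexHull(cyl(f,.558,-.0815,*q).astype(np.float32));cv2.polylines(b,[((h-[x0-55,y0-45]+.5)*sc).round().astype(np.int32)],True,(0,0,255),1)
cv2.imwrite("pics/side6.png",b)
E
```

```text
(no output)
```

View pics/side6.png

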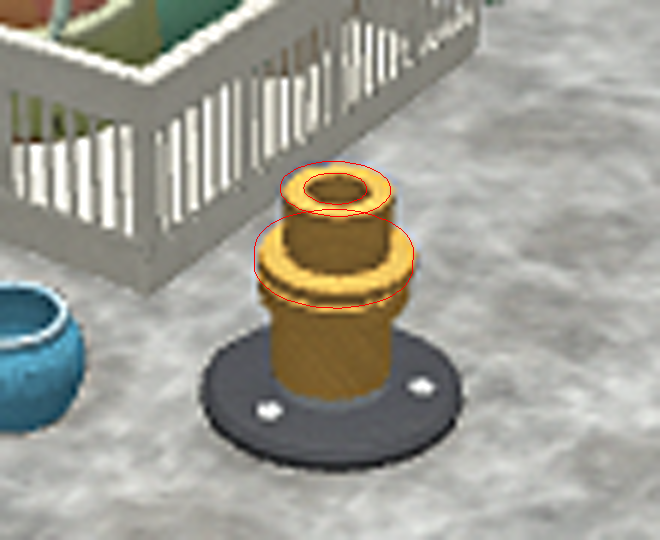

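The stack is upright: the bushing's top is at (338,188) and its flange at (336,260), flat on the washer at the expected height. The gripper is clear.

```bash
python3 -c "
from station import r
print(r.close_job())"
```

```text
the job is handed in; nothing more can be done
None
```

The spacer, the washer and the bushing (flange down) were threaded onto the spindle in that order. The camera showed each one home, the bystanders were not touched, the gripper was open and clear, and the job was handed in at about 25 s (no verdict was returned).

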